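# Put the lid on the storage jar

## Robot

A 6-joint arm with a two-finger parallel gripper is mounted at the origin on the work surface. World frame = base frame: x ahead of the robot, y to its left, z up, the work surface at z = 0. Lengths are in mm, angles in rad, forces in N, time in s.
With the tool pointing down it reaches from about 350 to 875 mm from the base axis. Payload 4.2 kg.
Tool frame: the origin (TCP) lies at the very end of the fingers, on their centre line; the grasp point (between the pads) lies 19 mm behind it; z points along the fingers, y is the line along which they close (so a half turn about z gives the same grasp; the last joint's range is limited). The gripper opens to 85 mm and grips with 20 to 120 N. Pads are 22 mm wide; open, the fingers measure 114 mm over their backs; the gripper's body (76 mm by 85 mm) begins 54 mm behind the grasp point. The pads swing forward as they close: fully open they stand 13 mm farther back than shut.
Start: joints at [1.453, 0.385, 0.008, 0, -1.194, -0.259], TCP at [229.934, 581.145, 204.312] pointing down, gripper open.
Joint ranges: [-3.14, 3.14], [-1.21, 2.06], [-1.07, 1.41], [-3.16, 2.05], [-2.99, -0.16], [-3.1, 3.1]. Speed limits (rad/s): [2.79, 2.79, 3.14, 3.14, 3.14, 3.14].

## Interface

Orientations are given as a unit quaternion [x, y, z, w].
In Python, from bench import read_state, get_image, camera_model, job_done gives the robot as it stands.
- The arm moves only by the shell command python3 -m handwheel 'ROWS'. ROWS is JSON, a list of rows, each a list of 7 numbers: the shift along the tool's x, y, z in m, then the turn, a rotation vector about the tool's x, y, z in rad, then the gripper's target within -1 to 1 (fully open at 1, half-way at 0, shut at -1). In form: [[dx, dy, dz, wx, wy, wz, jaw], ...]. A call has 1 to 10 rows; each row is the pose to reach, as a shift and turn from the pose commanded when the call began, along the tool's axes at that moment; what a row does not reach only later rows make up. A row lasts 1/8 s, in which the tool goes at most 62.5 mm and 10.7 degrees, less where a joint would pass 70% of its speed; a pose out of reach is approached as far as the arm can. A call with a gripper value outside its range is refused whole. The fingers move at their own pace and stop on an object; the grip force is fixed at half the most. Time passes only in rows, so rows that repeat a pose let the fingers close. It gives the time, the measured TCP pose, the force, the opening and the grip force at its end, in the units of the state.
- read_state(): the state, without advancing time (a new reading comes with each control period).
- get_image(name): name is "scene" or "top"; returns (picture, depth): 420x560x3 uint8, blue, green, red; 420x560 float32, mm along the optical axis (not along the pixel's ray), 0 where there is no reading.
- camera_model(name): a dict with "K" (3x3 intrinsics, pixels), "rvec" (rotation vector, rad) and "tvec" (3), from world to camera coordinates, as OpenCV has them. Camera axes: x right, y down, z forward; pixel columns grow to the right and rows downward; lengths in mm; the calibration is good to about 2 mm. A picture is of the moment at which its call begins. camera_model takes no time and is no camera call.
- job_done(): hands the job in; it is judged then, once.
The state is a dict: "clock": time; "joints": joint angles; "joint_vel": joint speeds; "joint_efforts": joint torques, N m; "position": TCP position; "ee_rot": TCP orientation; "contact_force": force on the tool from outside, world axes, zero at the start; "wrist_torque": the same for the moment, N m; "gripper_width": finger opening in mm; "grasp_force": force on a finger pad.
Only numpy, scipy, OpenCV 4.12 (cv2) and the standard library are available. Lean on these libraries where they do the work, as an engineer would, in place of code of your own. Each camera call takes 0.05 s, during which the arm holds its last target. There are 200 camera calls.

## Task

Cover the large clay jar with its own lid, the larger of the two loose lids on the bench: set it on by its knob so that it sits level and fully seated on the rim, then let go. Lower it on rather than dropping it, keep the jar upright, and leave the small lid where it is.

Things in the scene. Friction and masses are not known exactly. Their poses are not given: they have to be found in the camera images.
- lid_knob (a point): Large terracotta lid lying right way up: grasp point on the axis of its knob, z up. From below: plug 86 mm wide, 14 high; plate 140 wide, 9 thick; round knob 28 wide, 36 high. The point is 31 mm above the plate's underside (which rests on the rim), 22 above the plate's top, 45 above the plug's underside, 14 below the knob's top. About 0.35 kg.
- jar_rim (a point): Centre of the mouth of the large open terracotta jar, at rim height, 110 mm above the bench; z up. Mouth 110 mm inside, 124 outside; belly 130. Loose, about 0.9 kg. The lid's plug drops into the mouth with 12 mm to spare all round and its plate then rests on the rim. The large jar and the two lids stand in a row across the bench, in any order.
- small_lid_knob (a point): Small terracotta lid, a bystander that would fall into the large jar: plate 84 mm wide, knob 24 mm wide, its top 54 mm above the bench. Point on the knob's axis, 40 mm above the bench. Beyond the row, farther from the robot, stand its own small open jar (78 mm wide, 75 high) and a white bowl (100 wide, 45 high), not needed either.
Mind the look-alikes: they are no part of the job. Leave any black, pink or turquoise look-alike of the part that bears lid_knob alone.

How it is judged:
By the outcome, as a careful person would: the job done as asked, in the order asked, and still so for the second after the job is handed in, with the robot touching nothing.
It also fails if it takes over 38 s, if anything falls off the work surface, if the arm or the gripper's body presses on something with over 40 N, if the wrist force passes 120 N, or if a joint passes its speed limit or range.

## Working session

There is one attempt and no reset: what is moved stays moved. The work goes in short steps, Python scripts to look and compute and a shell command to move; the robot and the scene stay as the last step left them, time stands still between calls to the robot, and variables do not carry over. Pictures are saved under pics/ and viewed, at most 10 in all, crops included, and the job is handed in when it is done.

```bash
mkdir -p pics; cat > h.py <<'E'
import numpy as np, cv2
from bench import read_state,get_image,camera_model,job_done
def world(name,depth):
    m=camera_model(name);K=np.array(m["K"]);R=cv2.Rodrigues(np.array(m["rvec"],float))[0];t=np.array(m["tvec"],float).ravel()
    v,u=np.mgrid[0:depth.shape[0],0:depth.shape[1]]
    r=np.stack([(u-K[0,2])/K[0,0],(v-K[1,2])/K[1,1],np.ones(u.shape)],-1)*depth[...,None]
    return (r-t)@R   # R^T (p-t)
E
python3 - <<'E'
from h import *
for n in("scene","top"):
    p,d=get_image(n);cv2.imwrite(f"pics/{n}0.png",p);np.save(f"{n}0.npy",d)
    m=camera_model(n);print(n,m)
print(read_state())
E
```

```text
scene {'K': array([[465.45966781,   0.        , 280.51316523],
       [  0.        , 465.45966781, 216.36498425],
       [  0.        ,   0.        ,   1.        ]]), 'rvec': array([ 2.49266016,  0.59284407, -0.17360659]), 'tvec': array([-556.16919047, -153.71234364, 1216.89791998])}
top {'K': array([[435.47289996,   0.        , 281.84626966],
       [  0.        , 435.47289996, 207.7944146 ],
       [  0.        ,   0.        ,   1.        ]]), 'rvec': array([ 2.09402043, -2.15305982,  0.17859152]), 'tvec': array([ 23.49368431, 615.36725722, 988.2006771 ])}
{'clock': 0.1, 'joints': array([ 1.45260880e+00,  3.85482338e-01,  6.76548611e-03, -4.39913877e-04,
       -1.19400048e+00, -2.58594052e-01]), 'joint_vel': array([ 0.00191657, -0.00184617,  0.00369568,  0.00088602, -0.00109554,
       -0.00042292]), 'joint_efforts': array([-9.76023730e-04, -3.93322670e+01,  1.88928437e+01,  4.19799462e+00,
       -2.61430163e-03,  6.77414135e-06]), 'position': array([229.73328894, 580.62934152, 203.32985105]), 'ee_rot': array([ 9.82291207e-01, -1.87358002e-01, -1.36570108e-04,  9.72478004e-04]), 'contact_force': array([-0.08696694,  0.96678654,  0.57778631]), 'wrist_torque': array([ 0.05250632, -0.00715894,  0.03043666]), 'grasp_force': 0.0, 'gripper_width': 85.43775447451186}
```

View pics/top0.png

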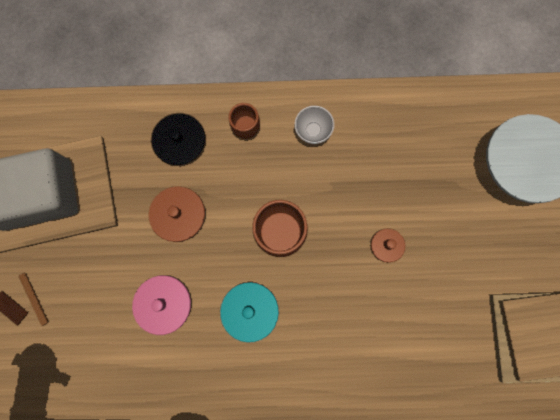

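View pics/scene0.png

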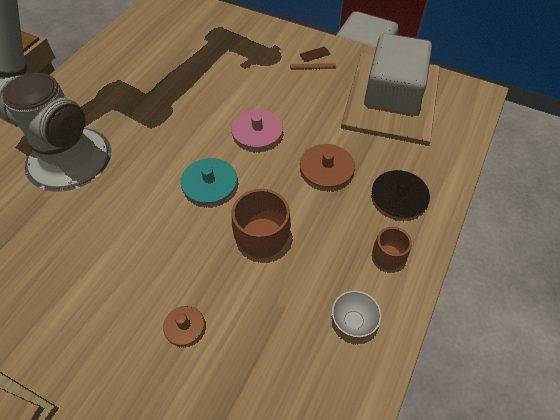

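Top view candidates for the large lid: terracotta 140 mm lid (knob at 174,212), small terracotta lid (390,244), black (178,138), pink (160,305) and turquoise (249,312). I choose the terracotta one at (174,212). The jar mouth is at (280,228). In the scene view the lid is at (327,165) and the jar at (262,222).

```bash
python3 - <<'E'
from h import *
p=cv2.imread("pics/top0.png");d=np.load("top0.npy");W=world("top",d)
hsv=cv2.cvtColor(p,cv2.COLOR_BGR2HSV)
print(hsv[225,160],hsv[211,174],hsv[205,265],hsv[300,100])
def box(u0,u1,v0,v1,zl,zh,tag):
    w=W[v0:v1,u0:u1].reshape(-1,3);k=(w[:,2]>zl)&(w[:,2]<zh)&(d[v0:v1,u0:u1].ravel()>0);w=w[k]
    if len(w)<3: print(tag,len(w));return
    c,r=cv2.minEnclosingCircle(w[:,:2].astype(np.float32)); print(tag,len(w),np.median(w,0).round(1),"mean",w.mean(0).round(1),"circ",np.round(c,1),round(r,1),"zmax",w[:,2].max().round(1))
box(140,212,180,248,50,75,"knob top"); box(140,212,180,248,16,32,"plate")
box(245,315,193,262,103,120,"rim"); box(365,412,222,268,47,70,"smallknob")
box(130,140,260,270,-20,20,"bench"); box(240,250,270,275,-20,20,"bench2")
box(150,212,110,170,50,75,"blackknob")
# scene
d=np.load("scene0.npy");W=world("scene",d)
box(295,360,140,195,50,75,"S knob"); box(295,360,140,195,16,32,"S plate"); box(225,298,182,262,103,120,"S rim")
box(300,310,280,290,-20,20,"S bench")
cv2.imwrite("pics/crop0.png",cv2.resize(p[175:270,140:320],None,fx=4,fy=4))
E
```

```text
[  9 156 144] [ 10 146 152] [ 10 141 154] [ 15 119 157]
knob top 104 [615.2 268.9  56.9] mean [615.3 268.8  56.7] circ [616.  269.5] 13.7 zmax 61.7
plate 2305 [613.3 267.3  21.6] mean [615.3 268.8  21.6] circ [616.1 269.6] 70.3 zmax 31.9
rim 508 [562.8  12.7 108.4] mean [563.7  13.3 108.4] circ [564.7  13.4] 62.0 zmax 113.8
smallknob 79 [ 524.2 -248.    52.5] mean [ 523.8 -248.1   52.2] circ [ 524.2 -249. ] 11.7 zmax 58.1
bench 100 [493.7 375.9  -1.5] mean [493.7 375.9  -1.4] circ [493.7 376. ] 16.7 zmax 3.7
bench2 50 [467.9 103.1  -1.8] mean [467.9 103.1  -1.5] circ [467.8 103.1] 12.0 zmax 3.6
blackknob 99 [809.7 268.7  56.6] mean [809.9 268.6  56.5] circ [811.4 268.7] 14.5 zmax 62.4
S knob 96 [620.3 264.3  58.7] mean [620.2 265.1  57.7] circ [620.1 265.9] 15.0 zmax 63.2
S plate 1741 [624.5 258.9  23.3] mean [621.5 262.2  23.3] circ [619.2 266.9] 71.4 zmax 32.0
S rim 631 [571.2   5.2 109.3] mean [569.8   7.7 108.9] circ [569.   11.8] 63.8 zmax 115.1
S bench 100 [ 7.064e+02 -5.030e+01  7.000e-01] mean [ 7.065e+02 -5.060e+01  6.000e-01] circ [706.6 -50.6] 15.4 zmax 4.5
```

View pics/crop0.png

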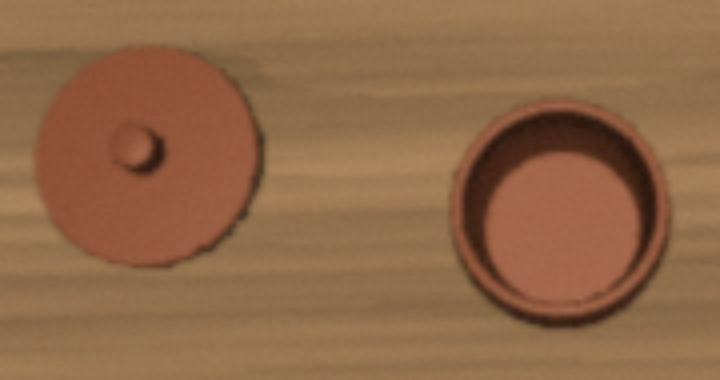

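The crop confirms it: a terracotta lid with its knob (crop pixel 135,147), and the open jar (crop 560,210). The knob is at about (618, 267.5) and the jar centre at about (566.5, 12.8).

```bash
cat >> h.py <<'E'
from scipy.spatial.transform import Rotation as Ro
def delta(*t):
    s=read_state();R=Ro.from_quat(s["ee_rot"]);print("shift m",(R.inv().apply(np.array(t)-s["position"])/1000).round(4),"pos",s["position"].round(1),"tilt",R.as_matrix()[:,2].round(4),"w",round(s["gripper_width"],1),"F",s["contact_force"].round(1))
E
python3 -c "
from h import *
delta(618,267.5,110)"
```

```text
shift m [0.4763 0.148  0.0937] pos [229.7 580.6 203.3] tilt [-6.0e-04 -1.9e-03 -1.0e+00] w 85.4 F [-0.1  1.   0.6]
```

```bash
python3 -m handwheel '[[0.476,0.148,0,0,0,0,1],[0.476,0.148,0,0,0,0,1],[0.476,0.148,0,0,0,0,1],[0.476,0.148,0,0,0,0,1],[0.476,0.148,0,0,0,0,1],[0.476,0.148,0,0,0,0,1],[0.476,0.148,0,0,0,0,1],[0.476,0.148,0.06,0,0,0,1],[0.476,0.148,0.093,0,0,0,1],[0.476,0.148,0.093,0,0,0,1]]'; python3 -c "
from h import *
delta(618,267.5,32)
p,d=get_image('scene');q,e=get_image('top')
cv2.imwrite('pics/a.png',np.hstack([cv2.resize(p[60:200,260:420],None,fx=2.4,fy=2.4),cv2.resize(q[140:280,100:260],None,fx=2.4,fy=2.4)]))"
```

```text
clock: 1.35
position: [615.8, 265.3, 105.5]
ee_rot: [0.982, -0.189, -0.004, 0.004]
contact_force: [0.1, 0.1, 0.4]
gripper_width: 85.3
grasp_force: 0.0
shift m [ 0.0017 -0.0036  0.0735] pos [615.8 265.3 105.5] tilt [-0.01   -0.006  -0.9999] w 85.3 F [0.1 0.1 0.4]
```

View pics/a.png

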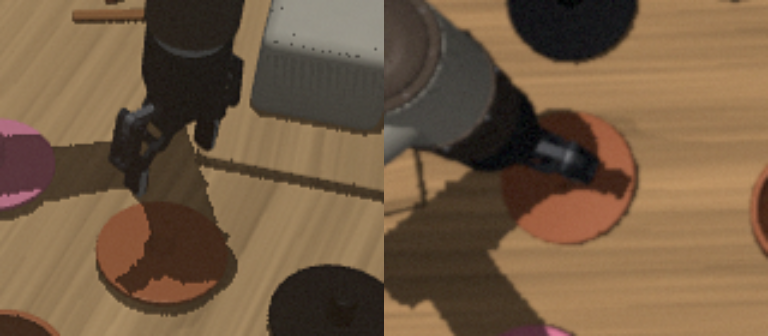

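The gripper is over the lid, with its left finger near (135,170). The knob is hidden behind it. Next I go down to just above the knob and let it settle.

```bash
python3 -m handwheel '[[0.002,-0.003,0.02,0,0,0,1],[0.002,-0.003,0.04,0,0,0,1],[0.002,-0.003,0.04,0,0,0,1],[0.002,-0.003,0.04,0,0,0,1],[0.002,-0.003,0.04,0,0,0,1]]'; python3 -c "
from h import *
delta(618,267.5,32)
p,d=get_image('scene');q,e=get_image('top')
cv2.imwrite('pics/b.png',np.hstack([cv2.resize(p[90:200,270:400],None,fx=3,fy=3),cv2.resize(q[150:260,120:250],None,fx=3,fy=3)]))"
```

```text
clock: 2.08
position: [621.6, 271.1, 72.8]
ee_rot: [0.982, -0.187, 0.001, -0.001]
contact_force: [-0.2, -0.9, -0.1]
gripper_width: 85.4
grasp_force: 0.0
shift m [-0.0021  0.0048  0.0407] pos [621.6 271.1  72.8] tilt [ 0.0022  0.0013 -1.    ] w 85.4 F [-0.2 -0.9 -0.1]
```

View pics/b.png

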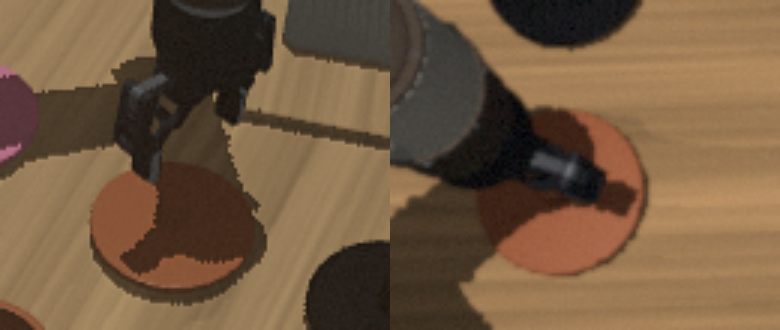

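The fingers straddle the knob, which is in shadow at about (171,190) in the left crop. I correct the offset, descend and close.

```bash
python3 -m handwheel '[[-0.002,0.005,0.0,0,0,0,1],[-0.002,0.005,0.015,0,0,0,1],[-0.002,0.005,0.03,0,0,0,1],[-0.002,0.005,0.042,0,0,0,1],[-0.002,0.005,0.042,0,0,0,1],[-0.002,0.005,0.042,0,0,0,1]]'; python3 -c "
from h import *
delta(618,267.5,31)"; python3 -m handwheel '[[0,0,0,0,0,0,-1],[0,0,0,0,0,0,-1],[0,0,0,0,0,0,-1],[0,0,0,0,0,0,-1],[0,0,0,0,0,0,-1],[0,0,0,0,0,0,-1],[0,0,0,0,0,0,-1],[0,0,0,0,0,0,-1]]'
```

```text
clock: 2.92
position: [617.7, 266.7, 29.4]
ee_rot: [0.982, -0.187, 0.0, -0.0]
contact_force: [-0.2, 0.9, -0.1]
gripper_width: 85.7
grasp_force: 0.0
shift m [-0.     -0.0009 -0.0016] pos [617.7 266.7  29.4] tilt [ 4.e-04 -1.e-04 -1.e+00] w 85.7 F [-0.2  0.9 -0.1]
clock: 3.92
position: [618.8, 266.4, 32.1]
ee_rot: [0.982, -0.187, 0.002, -0.0]
contact_force: [-0.9, -2.5, 10.3]
gripper_width: 0.4
grasp_force: 5.1
```

```bash
python3 -c "
from h import *
print(read_state()['gripper_width'])
p,d=get_image('scene');q,e=get_image('top');np.save('s1.npy',d);np.save('t1.npy',e)
cv2.imwrite('pics/c.png',np.hstack([cv2.resize(p[90:200,270:400],None,fx=3,fy=3),cv2.resize(q[150:260,120:250],None,fx=3,fy=3)]))"
```

```text
0.38973471580162417
```

View pics/c.png

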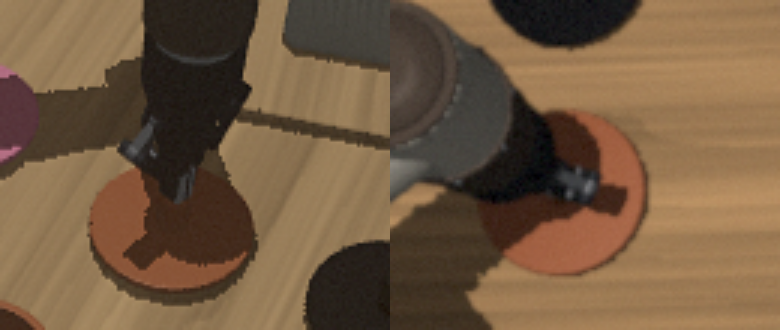

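```bash
python3 - <<'E'
from h import *
q,e=get_image('top');p,d=get_image('scene')
for n,im,dp in(("top",q,e),("scene",p,d)):
    W=world(n,dp);hsv=cv2.cvtColor(im,cv2.COLOR_BGR2HSV)
    near=(abs(W[...,0]-618)<75)&(abs(W[...,1]-267)<75)&(dp>0)
    ter=(hsv[...,1]>120)&(hsv[...,0]<14)
    pl=near&ter&(W[...,2]>15)&(W[...,2]<32)
    w=W[pl];c,r=cv2.minEnclosingCircle(w[:,:2].astype(np.float32));print(n,"plate",np.round(c,1),round(r,1),np.median(w[:,2]))
    kn=near&(hsv[...,1]>110)&(W[...,2]>34)&(W[...,2]<64);w=W[kn];print(" sat pts 34-64",len(w),w.mean(0).round(1) if len(w) else "")
    for a in range(24,110,8):
        k=near&(hsv[...,1]<100)&(W[...,2]>a)&(W[...,2]<=a+8);w=W[k]
        if len(w): print("  grip z",a,len(w),w[:,:2].min(0).round(0),w[:,:2].max(0).round(0))
E
```

```text
top plate [615.6 268.3] 69.8 21.654086909359016
 sat pts 34-64 14 [603.9 269.1  48.7]
  grip z 24 1 [614. 293.] [614. 293.]
  grip z 40 1 [605. 260.] [605. 260.]
  grip z 56 3 [605. 265.] [608. 274.]
  grip z 64 1 [606. 266.] [606. 266.]
  grip z 72 3 [605. 263.] [608. 267.]
  grip z 88 1 [606. 259.] [606. 259.]
  grip z 104 3 [596. 249.] [601. 260.]
scene plate [619.1 265.6] 70.6 23.351618452402025
 sat pts 34-64 94 [621.3 257.9  49.3]
  grip z 56 3 [622. 258.] [631. 270.]
  grip z 64 14 [613. 255.] [632. 277.]
  grip z 72 16 [612. 253.] [632. 270.]
  grip z 80 21 [612. 250.] [632. 278.]
  grip z 88 15 [619. 251.] [632. 270.]
  grip z 96 12 [621. 241.] [634. 271.]
  grip z 104 29 [614. 231.] [641. 291.]
```

```bash
python3 - <<'E'
from h import *
p,d=get_image('scene');q,e=get_image('top')
c=cv2.resize(p[125:185,295:365],None,fx=8,fy=8,interpolation=cv2.INTER_NEAREST)
c=np.uint8(255*(c/255.)**0.45)
cv2.imwrite('pics/d.png',c)
W=world('scene',d);v=range(135,185,3)
for u in (323,327,331,335): print(u,[int(W[i,u,2]) for i in v])
E
```

```text
323 [162, 121, 113, 133, 123, 115, 68, 55, 47, 41, 32, 21, 23, 22, 24, 20, 22]
327 [157, 144, 123, 109, 115, 91, 83, 70, 58, 46, 35, 24, 21, 22, 25, 20, 23]
331 [152, 144, 135, 115, 104, 88, 77, 64, 55, 41, 31, 24, 23, 22, 21, 22, 23]
335 [134, 125, 115, 104, 22, 25, 23, 23, 23, 24, 19, 27, 22, 25, 20, 22, 22]
```

View pics/d.png

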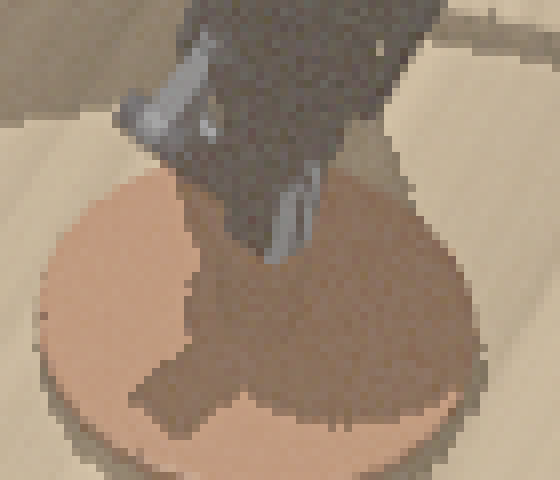

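The fingers have closed on top of the knob. The tip is at crop (275,262), depth height about 59 mm, while the reported TCP z is 32, so the real tips are about 27 mm higher than reported. I lift while still shut and measure the offset.

```bash
python3 -m handwheel '[[0,0,-0.02,0,0,0,-1],[0,0,-0.05,0,0,0,-1],[0,0,-0.05,0,0,0,-1],[0,0,-0.05,0,0,0,-1],[0,0,-0.05,0,0,0,-1]]'; python3 - <<'E'
from h import *
for n in("scene","top"):
    p,d=get_image(n);W=world(n,d);hsv=cv2.cvtColor(p,cv2.COLOR_BGR2HSV)
    near=(abs(W[...,0]-618)<32)&(abs(W[...,1]-267)<32)&(d>0)
    h=np.histogram(W[near][:,2],bins=np.arange(15,150,5));print(n,dict(zip(h[1].astype(int).tolist(),h[0].tolist())))
    g=near&(W[...,2]>68)&(W[...,2]<130);w=W[g];print("grip",w.min(0).round(1),w.max(0).round(1))
    k=near&(W[...,2]>38)&(W[...,2]<66);w=W[k];print("knob?",w.min(0).round(1),w.max(0).round(1),w.mean(0).round(1))
E
```

```text
clock: 4.85
position: [616.5, 266.0, 77.8]
ee_rot: [0.982, -0.187, -0.001, 0.001]
contact_force: [-0.1, -0.6, -0.2]
gripper_width: 0.4
grasp_force: 0.0
scene {15: 4, 20: 289, 25: 75, 30: 13, 35: 14, 40: 18, 45: 11, 50: 17, 55: 58, 60: 20, 65: 1, 70: 0, 75: 0, 80: 0, 85: 0, 90: 0, 95: 0, 100: 0, 105: 4, 110: 8, 115: 20, 120: 15, 125: 17, 130: 15, 135: 13, 140: 10}
grip [606.8 249.6 105.4] [630.2 277.5 129.7]
knob? [604.8 252.6  38.3] [632.4 279.1  65.6] [620.1 262.4  54.1]
top {15: 85, 20: 260, 25: 23, 30: 4, 35: 3, 40: 4, 45: 3, 50: 8, 55: 14, 60: 0, 65: 0, 70: 0, 75: 0, 80: 0, 85: 0, 90: 0, 95: 0, 100: 0, 105: 1, 110: 1, 115: 1, 120: 2, 125: 0, 130: 1, 135: 0, 140: 0}
grip [603.3 263.4 109.3] [606.  266.2 124.1]
knob? [602.7 258.3  38.8] [610.7 280.7  59.2] [605.8 268.2  52.4]
```

Confirmed: the shut tips are about 28 mm above the reported TCP z. I open and descend to a reported z of about 2 (tips about 30 mm), checking the force on the way.

```bash
python3 -m handwheel '[[0,0.001,0,0,0,0,1],[0,0.001,0,0,0,0,1],[0,0.001,0,0,0,0,1],[0,0.001,0,0,0,0,1],[0,0.001,0,0,0,0,1],[0,0.001,0,0,0,0,1],[0,0.001,0.025,0,0,0,1],[0,0.001,0.05,0,0,0,1],[0,0.001,0.05,0,0,0,1],[0,0.001,0.05,0,0,0,1]]'; python3 -c "
from h import *
delta(618,267.5,2)"
```

```text
clock: 6.2
position: [617.7, 266.0, 30.3]
ee_rot: [0.982, -0.187, 0.001, -0.0]
contact_force: [-0.3, -0.1, -0.7]
gripper_width: 85.5
grasp_force: 0.0
shift m [-0.0004 -0.0015  0.0283] pos [617.7 266.   30.3] tilt [ 1.5e-03  5.0e-04 -1.0e+00] w 85.5 F [-0.3 -0.1 -0.7]
```

```bash
python3 -m handwheel '[[0,-0.001,0.008,0,0,0,1],[0,-0.001,0.016,0,0,0,1],[0,-0.001,0.022,0,0,0,1],[0,-0.001,0.028,0,0,0,1],[0,-0.001,0.028,0,0,0,1]]'; python3 -m handwheel '[[0,0,0,0,0,0,-1],[0,0,0,0,0,0,-1],[0,0,0,0,0,0,-1],[0,0,0,0,0,0,-1],[0,0,0,0,0,0,-1],[0,0,0,0,0,0,-1]]'
```

```text
clock: 6.82
position: [617.0, 266.3, 0.5]
ee_rot: [0.982, -0.187, -0.0, 0.0]
contact_force: [0.8, -0.4, -0.4]
gripper_width: 85.5
grasp_force: 0.0
clock: 7.58
position: [617.8, 266.9, 1.9]
ee_rot: [0.982, -0.187, 0.0, -0.0]
contact_force: [-0.6, 0.7, 3.8]
gripper_width: 26.3
grasp_force: 59.4
```

The knob is gripped (width 26, force 59 N). I lift straight up.

```bash
python3 -m handwheel '[[0,0,-0.01,0,0,0,-1],[0,0,-0.03,0,0,0,-1],[0,0,-0.055,0,0,0,-1],[0,0,-0.08,0,0,0,-1],[0,0,-0.105,0,0,0,-1],[0,0,-0.13,0,0,0,-1],[0,0,-0.15,0,0,0,-1],[0,0,-0.15,0,0,0,-1],[0,0,-0.15,0,0,0,-1]]'; python3 -c "
from h import *
delta(566.5,12.8,150)"
```

```text
clock: 8.7
position: [616.1, 265.9, 149.5]
ee_rot: [0.982, -0.188, -0.002, 0.001]
contact_force: [-0.4, -0.3, -4.0]
gripper_width: 26.3
grasp_force: 59.3
shift m [ 0.0471  0.2536 -0.    ] pos [616.1 265.9 149.5] tilt [-0.0033 -0.0013 -1.    ] w 26.3 F [-0.4 -0.3 -4. ]
```

```bash
python3 -m handwheel '[[0.004,0.02,0,0,0,0,-1],[0.010,0.055,0,0,0,0,-1],[0.018,0.1,0,0,0,0,-1],[0.026,0.145,0,0,0,0,-1],[0.034,0.19,0,0,0,0,-1],[0.041,0.225,0,0,0,0,-1],[0.0465,0.2545,0,0,0,0,-1],[0.0465,0.2545,0,0,0,0,-1],[0.0465,0.2545,0,0,0,0,-1],[0.0465,0.2545,0,0,0,0,-1]]'; python3 - <<'E'
from h import *
delta(566.5,12.8,98)
ims=[]
for n in("scene","top"):
    p,d=get_image(n);W=world(n,d);hsv=cv2.cvtColor(p,cv2.COLOR_BGR2HSV)
    ter=(hsv[...,1]>110)&(hsv[...,0]<14)&(d>0)&(abs(W[...,0]-566)<110)&(abs(W[...,1]-13)<110)
    for a,b in((155,195),(98,125),(30,98)):
        k=ter&(W[...,2]>a)&(W[...,2]<b);w=W[k]
        if len(w)>5: c,r=cv2.minEnclosingCircle(w[:,:2].astype(np.float32));print(n,a,len(w),"circ",np.round(c,1),round(r,1),"z",np.median(w[:,2]).round(1))
    k=ter&(W[...,2]>155)&(W[...,2]<180);w=W[k]
    A=np.c_[w[:,:2]-w[:,:2].mean(0),np.ones(len(w))];print("slope",np.linalg.lstsq(A,w[:,2],rcond=None)[0].round(3))
    ims.append(cv2.resize(p[130:290,190:350],None,fx=2.4,fy=2.4))
cv2.imwrite('pics/e.png',np.hstack(ims))
E
```

```text
clock: 9.95
position: [566.9, 13.3, 151.0]
ee_rot: [0.982, -0.187, -0.0, 0.0]
contact_force: [-0.4, -1.2, -3.4]
gripper_width: 26.3
grasp_force: 59.6
shift m [-0.0002  0.0007  0.053 ] pos [566.9  13.3 151. ] tilt [-4.e-04 -0.e+00 -1.e+00] w 26.3 F [-0.4 -1.2 -3.4]
scene 155 2221 circ [569.5  12.3] 69.9 z 172.4
scene 98 413 circ [571.6   5.3] 61.4 z 108.6
scene 30 862 circ [572.3   4.4] 63.5 z 69.5
slope [-7.00000e-03  6.00000e-03  1.72243e+02]
top 155 1333 circ [561.6  12.3] 69.6 z 170.9
top 30 56 circ [514.4   5. ] 39.3 z 69.9
slope [-1.00000e-03 -1.00000e-03  1.70919e+02]
```

View pics/e.png

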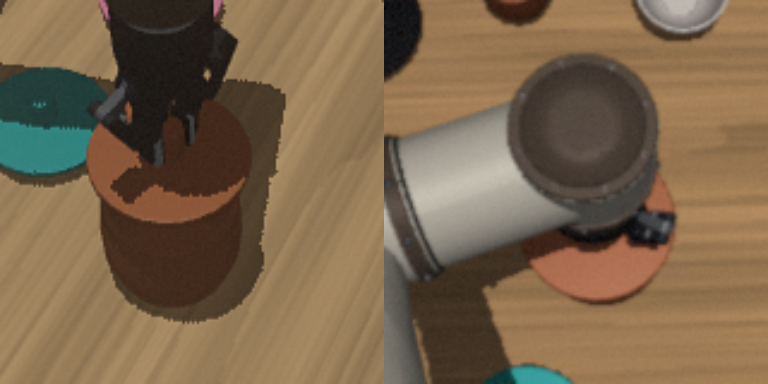

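The lid is level (slope under 0.01) and centred over the jar: in the scene view the lid is at (569.5,12.3) and the jar rim at (569,11.8). In the picture it sits right above the jar at (170,155). I lower it in stages.

```bash
python3 -m handwheel '[[0,0,0.015,0,0,0,-1],[0,0,0.03,0,0,0,-1],[0,0,0.04,0,0,0,-1],[0,0,0.046,0,0,0,-1],[0,0,0.046,0,0,0,-1],[0,0,0.046,0,0,0,-1]]'; python3 -m handwheel '[[0,0,0.002,0,0,0,-1],[0,0,0.004,0,0,0,-1],[0,0,0.006,0,0,0,-1],[0,0,0.006,0,0,0,-1],[0,0,0.006,0,0,0,-1]]'
```

```text
clock: 10.8
position: [567.4, 12.8, 105.8]
ee_rot: [0.982, -0.187, 0.001, -0.0]
contact_force: [-0.6, -0.3, -3.5]
gripper_width: 26.6
grasp_force: 59.6
clock: 11.42
position: [567.0, 12.8, 99.3]
ee_rot: [0.982, -0.187, 0.0, 0.0]
contact_force: [-0.4, -0.7, -2.2]
gripper_width: 26.4
grasp_force: 59.6
```

```bash
python3 -m handwheel '[[0,0,0.001,0,0,0,-1],[0,0,0.001,0,0,0,-1],[0,0,0.001,0,0,0,-1]]'; python3 -m handwheel '[[0,0,0.001,0,0,0,-1],[0,0,0.001,0,0,0,-1],[0,0,0.001,0,0,0,-1]]'
```

```text
clock: 11.8
position: [566.9, 12.8, 98.3]
ee_rot: [0.982, -0.187, -0.0, 0.0]
contact_force: [-0.4, 0.5, -3.6]
gripper_width: 26.3
grasp_force: 59.6
clock: 12.18
position: [567.1, 12.8, 97.8]
ee_rot: [0.982, -0.187, 0.0, -0.0]
contact_force: [-1.1, 0.3, 0.1]
gripper_width: 26.6
grasp_force: 60.2
```

```bash
python3 -m handwheel '[[0,0,0.001,0,0,0,-1],[0,0,0.001,0,0,0,-1],[0,0,0.001,0,0,0,-1]]'
```

```text
clock: 12.55
position: [567.2, 12.7, 97.8]
ee_rot: [0.982, -0.187, 0.001, -0.0]
contact_force: [-3.9, 0.8, 6.5]
gripper_width: 26.2
grasp_force: 60.8
```

It is seated: z has stopped and the bench side pushes back with 6.5 N. I ease the fingers open, then retreat straight up.

```bash
python3 -m handwheel '[[0,0,-0.001,0,0,0,-0.3],[0,0,-0.001,0,0,0,-0.1],[0,0,-0.001,0,0,0,0.2],[0,0,-0.001,0,0,0,0.6],[0,0,-0.001,0,0,0,1],[0,0,-0.001,0,0,0,1],[0,0,-0.001,0,0,0,1],[0,0,-0.001,0,0,0,1]]';  python3 -m handwheel '[[0,0,-0.02,0,0,0,1],[0,0,-0.06,0,0,0,1],[0,0,-0.11,0,0,0,1],[-0.05,-0.03,-0.13,0,0,0,1],[-0.1,-0.08,-0.13,0,0,0,1],[-0.12,-0.14,-0.13,0,0,0,1],[-0.12,-0.18,-0.13,0,0,0,1],[-0.12,-0.18,-0.13,0,0,0,1],[-0.12,-0.18,-0.13,0,0,0,1]]'; python3 - <<'E'
from h import *
ims=[]
for n in("scene","top"):
    p,d=get_image(n);W=world(n,d);hsv=cv2.cvtColor(p,cv2.COLOR_BGR2HSV)
    ter=(hsv[...,1]>100)&(hsv[...,0]<14)&(d>0)&(abs(W[...,0]-566)<110)&(abs(W[...,1]-13)<110)
    for a,b in((110,128),(145,175)):
        k=ter&(W[...,2]>a)&(W[...,2]<b);w=W[k]
        if len(w)>5:
            c,r=cv2.minEnclosingCircle(w[:,:2].astype(np.float32))
            A=np.c_[w[:,:2]-w[:,:2].mean(0),np.ones(len(w))];print(n,a,len(w),"circ",np.round(c,1),round(r,1),"z",np.median(w[:,2]).round(1),"slope",np.linalg.lstsq(A,w[:,2],rcond=None)[0][:2].round(3))
    ims.append(cv2.resize(p[100:300,180:350],None,fx=2.2,fy=2.2))
cv2.imwrite('pics/f.png',np.hstack(ims))
E
```

```text
clock: 13.55
position: [567.0, 12.8, 97.3]
ee_rot: [0.982, -0.187, 0.0, -0.0]
contact_force: [1.2, 0.2, 0.4]
gripper_width: 85.6
grasp_force: 0.0
clock: 14.68
position: [521.2, 224.0, 226.9]
ee_rot: [0.982, -0.187, -0.0, 0.0]
contact_force: [-0.8, -0.1, -0.3]
gripper_width: 85.8
grasp_force: 0.0
scene 110 2651 circ [569.   12.6] 70.3 z 119.2 slope [-0.002  0.004]
scene 145 141 circ [570.1  13.1] 15.1 z 154.6 slope [-0.12   0.139]
top 110 2860 circ [565.9  13.7] 69.8 z 117.6 slope [0.001 0.001]
top 145 130 circ [565.9  14.3] 13.9 z 153.1 slope [0.078 0.008]
```

View pics/f.png

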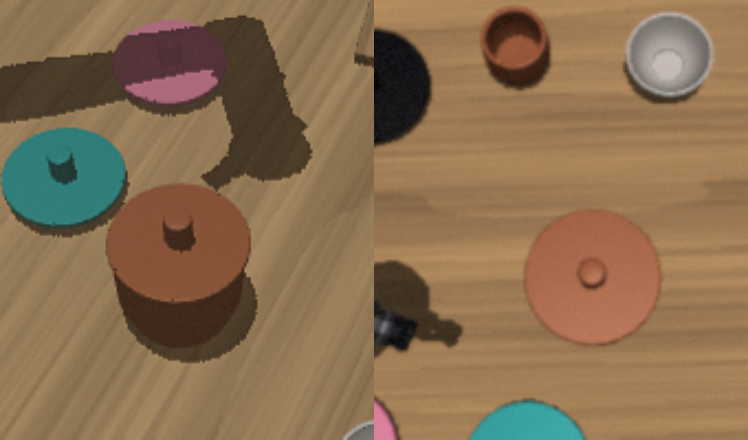

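The lid sits level on the upright jar (knob at (178,230) left, (592,272) right). The plate top is at about 119 mm with slope under 0.005, the centre offset is about 1 mm, and the robot is clear.

```bash
python3 -c "
from bench import job_done
print(job_done())"
```

```text
the job is handed in; nothing more can be done
None
```

The large lid is seated level on the upright large jar and released, the small lid was not touched, and the job was handed in at about 15 s; the first grasp closed on top of the knob (about 10 N, lid not displaced) because the real fingertips sit about 28 mm above the reported TCP height.

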